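# Meter one kit of spacers out of a slide-gate hopper

## Robot

A 6-joint arm with a two-finger parallel gripper is mounted at the origin on the work surface. World frame = base frame: x ahead of the robot, y to its left, z up, the work surface at z = 0. Lengths are in m, angles in rad, forces in N, time in s.
With the tool pointing down it reaches from about 0.4 to 0.925 m from the base axis. Payload 3.4 kg.
Tool frame: the origin (TCP) lies midway between the tips of the shut fingers; the grasp point (between the pads) lies 19 mm behind it; z points along the fingers, y is the line along which they close (so a half turn about z gives the same grasp; the last joint's range is limited). The gripper opens to 85 mm and grips with 20 to 120 N. Pads are 22 mm wide; open, the fingers measure 114 mm over their backs; the gripper's body (76 mm by 85 mm) begins 54 mm behind the grasp point. The pads swing forward as they close: fully open they stand 13 mm farther back than shut.
Start: joints at [-0.073, 0.307, 1.506, -0, 1.328, -0.073], TCP at [0.575, -0, 0.231] pointing down, gripper open.
Joint ranges: [-3.12, 3.12], [-1.05, 2.28], [0.14, 2.33], [-1.42, 4.57], [0.1, 2.73], [-2.68, 2.68]. Speed limits (rad/s): [2.57, 2.57, 3.14, 3.14, 3.14, 3.14].

## Interface

Orientations are given as a unit quaternion [x, y, z, w].
In Python, from station import manip, effector, ik, telemetry, optics gives the robot as it stands. The module is installed in compiled form; this text tells all that it offers. Calls block until the motion is done:
- manip.move_ptp(position, orientation): joint-space move of the TCP to a pose.
- manip.move_linear(position, velocity=0.15, orientation=None, threshold=None): straight line of the TCP; orientation=None keeps the orientation; velocity is the mean speed in m/s. With threshold (N) it stops when the force on the tool has changed by that much, and returns True; else False.
- manip.movej(angles): joint-space move.
- effector.move_gripper(opening, force=None): finger opening in m; force is the grip in N (None keeps the last); returns when the fingers have stopped.
- manip.pause(seconds).
- ik(position, orientation): joint angles nearest the present ones, or None.
- telemetry.get_obs(): the state.
- optics.read_camera(name): name is "scene" or "side" or "wrist"; returns a dict with "frame" (480x640x3 uint8, red, green, blue), "mtx" (3x3 intrinsics, pixels), "camera_from_world" (4x4, takes a point from world to camera coordinates). Camera axes: x right, y up, looking along -z (the intrinsics and any distortion apply to the point x, -y, -z); pixel columns grow to the right and rows downward; lengths in m; the calibration is good to about 2 mm. The wrist camera is an equidistant fisheye: a pixel r from the principal point sees the ray r / f radians off the axis. A picture is of the moment at which its call begins. There is no depth.
A pose or a line that the arm cannot do raises manip.PlanningError and nothing moves.
- manip.sign_off(): hands the job in; it is judged then, once.
The state is a dict: "clock": time; "joints": joint angles; "joint_vel": joint speeds; "tau": joint torques, N m; "tool_pos": TCP position; "tcp_rot": TCP orientation; "ft_force": force on the tool from outside, world axes, zero at the start; "ft_torque": the same for the moment, N m; "width": finger opening in m; "gripper_force": force on a finger pad.
Only numpy, scipy, OpenCV 4.12 (cv2) and the standard library are available. Lean on these libraries where they do the work, as an engineer would, in place of code of your own. Each camera call takes 0.05 s, during which the arm holds its last target. There are 200 camera calls.

## Task

Slide the kit tray all the way under the hopper, then pull the hopper's bottom gate partway open so that every round spacer ahead of the square separator block (on the side that the gate uncovers first, away from its upright tab) drops into the tray, while the separator and whatever lies behind it stay in the hopper. Push the gate fully shut, and only then draw the tray with its spacers back out towards the robot until it is clear of the hopper, flat on the bench. Leave the other things on the bench where they are.

Things in the scene. Friction and masses are not known exactly. Their poses are not given: they have to be found in the camera images.
- hopper: Fixed slide-gate hopper on two side legs, 196 long along its y axis; origin on the bench under the middle of its cell row, +x away from the robot's side. Front face at x = -16, back wall at x = 16 with a loading lip leaning back to about x = 36, z = 97. Walls reach z = 78; long walls are clear.
- hopper_cells (a point): Middle of the straight row of five open-topped cells (62 above the bench), along the hopper's y: centres at y = -56, -28, 0, 28, 56, each 24 x 24 inside, dividers 4 thick, z = 45.5 to 78. Their common floor is the gate plate. Each holds one part: the cell at y = -56 always a spacer, the other four three spacers and the separator in any order.
- hopper_stop (a point): Middle of the front face of the tray's stop bar (20 high), at hopper x = 36, 10 above the bench. The bay before it, under the gate, is 184 wide between the legs (6 thick, x = -30..42) and free up to z = 34; the tray goes in along the hopper's +x.
- gate (a joint): Slide gate, travel in m: 0 = fully shut, stop at 0.135; slides along the hopper's +y as it opens, stays where it is left, about 2.5 N of friction. May start a few mm open. Its plate (top at z = 44, underside 40) has its inner edge at hopper y = -78 mm + travel. A part drops once the edge has passed its cell's far wall and begins to tip once it is past the part's middle.
- gate_tab (a point): Upright steel tab on the gate's outer end, outside the hopper: 8 thick along y, 36 wide along x, from z = 40 to 84; point at its centre (z = 64), at hopper y = 150 mm + travel. Between the hopper's end and the tab the gate plate (30 wide, top at z = 44) runs in the open.
- marker_mid (a point): Separator: square aluminium block 20 x 20 x 36 high in one of the cells at hopper y = -28, 0, 28 or 56; point at its centre.
- tray_mid (a point): Loose black kit tray, open box 60 (x) x 162 (y) x 25 high, walls 3, floor 3, 250 g; point at the box's centre, half-way up. A flat tongue 40 wide and 3 thick runs from the box to x = -89 mm; its upright handle fin stands on it. All the way under: its axes along the hopper's, touching the stop bar at hopper x = 6 mm (a few mm short is fine).
- tray_fin (a point): Handle fin of the tray: 10 thick along the tray's y, 26 long along its x, from the tongue (z = 3) to z = 55; point at its middle, 36 above the bench, 72 mm from the box's centre along the tray's -x.
- spacer0_mid (a point): Round aluminium spacer, 20 diameter, 18 high, starting upright in a cell; point at its centre.
- spacer1_mid (a point): Round aluminium spacer, 20 diameter, 18 high, starting upright in a cell; point at its centre.
- spacer2_mid (a point): Round aluminium spacer, 20 diameter, 18 high, starting upright in a cell; point at its centre.
- spacer3_mid (a point): Round aluminium spacer, 20 diameter, 18 high, starting upright in a cell; point at its centre.
- reel_mid (a point): wire reel standing on its flange: 56 diameter, 46 high; point at its centre, half-way up
- jar_mid (a point): small glass jar, 40 diameter, 55 high; point at its centre, half-way up
- weight_mid (a point): upright steel cylinder weight, 36 diameter, 50 high; point at its centre, half-way up
- cup_mid (a point): open dark steel cup, 60 diameter, 45 high; point at its centre, half-way up
- driver_grip (a point): screwdriver lying flat, 150 long, under 35 thick; point in its handle, the blade points along its +x
- heatsink_mid (a point): finned aluminium heatsink 50 x 40 x 22 high; point at its centre

How it is judged:
On the way, in this order (a step that is already met when the one before it is completed fails the run):
1. with the tray under the hopper and the gate open, all spacers ahead of the separator lie in the tray, and the separator and the parts behind it are still in their cells (x of spacer0_mid in the frame of tray_mid between -0.03 and 0.03 m and y of spacer0_mid in the frame of tray_mid between -0.081 and 0.081 m and z of spacer0_mid in the frame of tray_mid between -0.013 and 0.02 m and ((x of spacer1_mid in the frame of tray_mid between -0.03 and 0.03 m and y of spacer1_mid in the frame of tray_mid between -0.081 and 0.081 m and z of spacer1_mid in the frame of tray_mid between -0.013 and 0.02 m) or ((x of spacer1_mid in the frame of hopper between -0.014 and 0.014 m and y of spacer1_mid in the frame of hopper between -0.072 and 0.072 m and z of spacer1_mid in the frame of hopper above 0.045 m) and y of spacer1_mid in the frame of marker_mid above 0.012 m)) and ((x of spacer2_mid in the frame of tray_mid between -0.03 and 0.03 m and y of spacer2_mid in the frame of tray_mid between -0.081 and 0.081 m and z of spacer2_mid in the frame of tray_mid between -0.013 and 0.02 m) or ((x of spacer2_mid in the frame of hopper between -0.014 and 0.014 m and y of spacer2_mid in the frame of hopper between -0.072 and 0.072 m and z of spacer2_mid in the frame of hopper above 0.045 m) and y of spacer2_mid in the frame of marker_mid above 0.012 m)) and ((x of spacer3_mid in the frame of tray_mid between -0.03 and 0.03 m and y of spacer3_mid in the frame of tray_mid between -0.081 and 0.081 m and z of spacer3_mid in the frame of tray_mid between -0.013 and 0.02 m) or ((x of spacer3_mid in the frame of hopper between -0.014 and 0.014 m and y of spacer3_mid in the frame of hopper between -0.072 and 0.072 m and z of spacer3_mid in the frame of hopper above 0.045 m) and y of spacer3_mid in the frame of marker_mid above 0.012 m)) and x of marker_mid in the frame of hopper between -0.014 and 0.014 m and y of marker_mid in the frame of hopper between -0.072 and 0.072 m and z of marker_mid in the frame of hopper above 0.045 m and x of tray_mid in the frame of hopper between -0.03 and 0.02 m and value of joint gate above 0.02 m), for 0.2 s.
2. the gate is pushed shut (within 3 mm) while the tray is still under the hopper (x of spacer0_mid in the frame of tray_mid between -0.03 and 0.03 m and y of spacer0_mid in the frame of tray_mid between -0.081 and 0.081 m and z of spacer0_mid in the frame of tray_mid between -0.013 and 0.02 m and ((x of spacer1_mid in the frame of tray_mid between -0.03 and 0.03 m and y of spacer1_mid in the frame of tray_mid between -0.081 and 0.081 m and z of spacer1_mid in the frame of tray_mid between -0.013 and 0.02 m) or ((x of spacer1_mid in the frame of hopper between -0.014 and 0.014 m and y of spacer1_mid in the frame of hopper between -0.072 and 0.072 m and z of spacer1_mid in the frame of hopper above 0.045 m) and y of spacer1_mid in the frame of marker_mid above 0.012 m)) and ((x of spacer2_mid in the frame of tray_mid between -0.03 and 0.03 m and y of spacer2_mid in the frame of tray_mid between -0.081 and 0.081 m and z of spacer2_mid in the frame of tray_mid between -0.013 and 0.02 m) or ((x of spacer2_mid in the frame of hopper between -0.014 and 0.014 m and y of spacer2_mid in the frame of hopper between -0.072 and 0.072 m and z of spacer2_mid in the frame of hopper above 0.045 m) and y of spacer2_mid in the frame of marker_mid above 0.012 m)) and ((x of spacer3_mid in the frame of tray_mid between -0.03 and 0.03 m and y of spacer3_mid in the frame of tray_mid between -0.081 and 0.081 m and z of spacer3_mid in the frame of tray_mid between -0.013 and 0.02 m) or ((x of spacer3_mid in the frame of hopper between -0.014 and 0.014 m and y of spacer3_mid in the frame of hopper between -0.072 and 0.072 m and z of spacer3_mid in the frame of hopper above 0.045 m) and y of spacer3_mid in the frame of marker_mid above 0.012 m)) and x of marker_mid in the frame of hopper between -0.014 and 0.014 m and y of marker_mid in the frame of hopper between -0.072 and 0.072 m and z of marker_mid in the frame of hopper above 0.045 m and x of tray_mid in the frame of hopper between -0.03 and 0.02 m and value of joint gate below 0.003 m), for 0.2 s.
At the end, for the whole second after the job is handed in: Spacers that were ahead of the separator lie in the tray; separator and the rest are in their cells; gate shut within 3 mm; tray flat on the bench in front, box centre 46 to 200 mm before the cell row, within 150 mm sideways, not touching the hopper (x of spacer0_mid in the frame of tray_mid between -0.03 and 0.03 m and y of spacer0_mid in the frame of tray_mid between -0.081 and 0.081 m and z of spacer0_mid in the frame of tray_mid between -0.013 and 0.02 m and ((x of spacer1_mid in the frame of tray_mid between -0.03 and 0.03 m and y of spacer1_mid in the frame of tray_mid between -0.081 and 0.081 m and z of spacer1_mid in the frame of tray_mid between -0.013 and 0.02 m) or ((x of spacer1_mid in the frame of hopper between -0.014 and 0.014 m and y of spacer1_mid in the frame of hopper between -0.072 and 0.072 m and z of spacer1_mid in the frame of hopper above 0.045 m) and y of spacer1_mid in the frame of marker_mid above 0.012 m)) and ((x of spacer2_mid in the frame of tray_mid between -0.03 and 0.03 m and y of spacer2_mid in the frame of tray_mid between -0.081 and 0.081 m and z of spacer2_mid in the frame of tray_mid between -0.013 and 0.02 m) or ((x of spacer2_mid in the frame of hopper between -0.014 and 0.014 m and y of spacer2_mid in the frame of hopper between -0.072 and 0.072 m and z of spacer2_mid in the frame of hopper above 0.045 m) and y of spacer2_mid in the frame of marker_mid above 0.012 m)) and ((x of spacer3_mid in the frame of tray_mid between -0.03 and 0.03 m and y of spacer3_mid in the frame of tray_mid between -0.081 and 0.081 m and z of spacer3_mid in the frame of tray_mid between -0.013 and 0.02 m) or ((x of spacer3_mid in the frame of hopper between -0.014 and 0.014 m and y of spacer3_mid in the frame of hopper between -0.072 and 0.072 m and z of spacer3_mid in the frame of hopper above 0.045 m) and y of spacer3_mid in the frame of marker_mid above 0.012 m)) and x of marker_mid in the frame of hopper between -0.014 and 0.014 m and y of marker_mid in the frame of hopper between -0.072 and 0.072 m and z of marker_mid in the frame of hopper above 0.045 m and value of joint gate below 0.003 m and x of tray_mid in the frame of hopper between -0.2 and -0.046 m and y of tray_mid in the frame of hopper between -0.15 and 0.15 m and angle between tray_mid's own z axis and vertical below 0.05 rad and height (world z) of tray_mid below 0.018 m and contact force between tray and hopper below 0.1 N).
It fails at once if a bystander (reel, jar, weight, cup, screwdriver, heatsink) is shifted by more than 20 mm (distance of any of reel_mid, jar_mid, weight_mid, cup_mid, driver_grip, heatsink_mid from where it was at the start of the episode above 0.02 m).
It also fails if it takes over 67 s, if anything falls off the work surface, if the arm or the gripper's body presses on something with over 40 N, if the wrist force passes 120 N, or if a joint passes its speed limit or range.

## Working session

There is one attempt and no reset: what is moved stays moved. The work goes in short steps, each a Python script; the robot and the scene stay as the last script left them, time stands still between calls to the robot, and variables do not carry over. Pictures are saved under pics/ and viewed, at most 10 in all, crops included, and the job is handed in when it is done.

```bash
mkdir -p pics
cat > h.py <<'E'
import numpy as np, cv2
from station import manip, effector, ik, telemetry, optics
def snap(n,f):
    d=optics.read_camera(n); cv2.imwrite('pics/'+f,d['frame'][:,:,::-1]); np.savez('pics/'+f+'.npz',**d); return d
def ld(f): return dict(np.load('pics/'+f+'.npz'))
def ray(d,u,v):
    T=d['camera_from_world'];R=T[:3,:3];o=-R.T@T[:3,3]
    K=d['mtx'];p=np.array([(u-K[0,2])/K[0,0],-(v-K[1,2])/K[1,1],-1])
    return o,R.T@p
def onz(d,u,v,z):
    o,r=ray(d,u,v); return o+r*(z-o[2])/r[2]
def proj(d,P):
    T=d['camera_from_world'];c=T[:3,:3]@np.asarray(P)+T[:3,3];K=d['mtx']
    return K[0,0]*c[0]/-c[2]+K[0,2], K[1,1]*-c[1]/-c[2]+K[1,2]
E
python3 - <<'E'
from h import *
for n in('scene','side','wrist'):
    d=snap(n,n+'0.png'); print(n,d.keys(),d['mtx'].tolist(),d['camera_from_world'].round(3).tolist())
print(telemetry.get_obs())
E
```

```text
scene dict_keys(['frame', 'mtx', 'camera_from_world']) [[622.3227872700378, 0.0, 316.7477271439368], [0.0, 622.3227872700378, 237.0617843377711], [0.0, 0.0, 1.0]] [[-0.602, 0.799, -0.008, 0.375], [-0.569, -0.422, 0.705, 0.248], [0.56, 0.429, 0.709, -1.428], [0.0, 0.0, 0.0, 1.0]]
side dict_keys(['frame', 'mtx', 'camera_from_world']) [[460.3453284135867, 0.0, 321.22328399007745], [0.0, 460.3453284135867, 235.33659036283282], [0.0, 0.0, 1.0]] [[-0.999, -0.044, -0.009, 0.555], [0.024, -0.706, 0.707, -0.1], [-0.037, 0.706, 0.707, -0.891], [0.0, 0.0, 0.0, 1.0]]
wrist dict_keys(['frame', 'mtx', 'camera_from_world']) [[371.64829954431775, 0.0, 321.87292237884486], [0.0, 371.64829954431775, 238.8204361183032], [0.0, 0.0, 1.0]] [[1.0, -0.0, -0.002, -0.573], [-0.0, 0.962, -0.273, 0.035], [0.002, 0.273, 0.962, -0.38], [0.0, 0.0, 0.0, 1.0]]
{'clock': 0.15, 'joints': array([-7.35261383e-02,  3.07433627e-01,  1.50741406e+00, -1.43083521e-05,
        1.32840413e+00, -7.35021814e-02]), 'joint_vel': array([-2.33983178e-05, -3.23942558e-03, -3.32431085e-03,  1.51410833e-03,
        6.14493082e-04, -1.04793443e-03]), 'tau': array([ 7.71606137e-04, -4.57977819e+01, -2.52218986e+01, -9.54763436e-05,
        8.49722768e-03, -4.89260890e-05]), 'tool_pos': array([ 5.74443824e-01, -3.75666250e-06,  2.30558685e-01]), 'tcp_rot': array([ 7.07113790e-01,  7.07099286e-01, -5.47191389e-04, -6.23567810e-04]), 'ft_force': array([-0.22660679, -0.55721146,  0.22377792]), 'ft_torque': array([-0.00831118,  0.02337038,  0.0457123 ]), 'gripper_force': 0.0, 'width': 0.08538412538211199}
```

View pics/scene0.png

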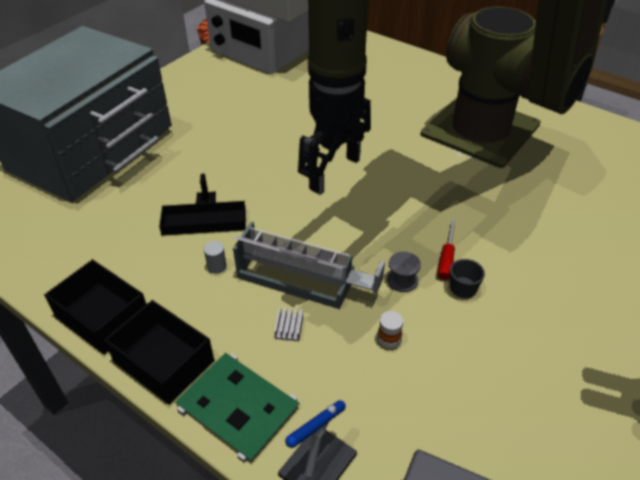

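View pics/side0.png

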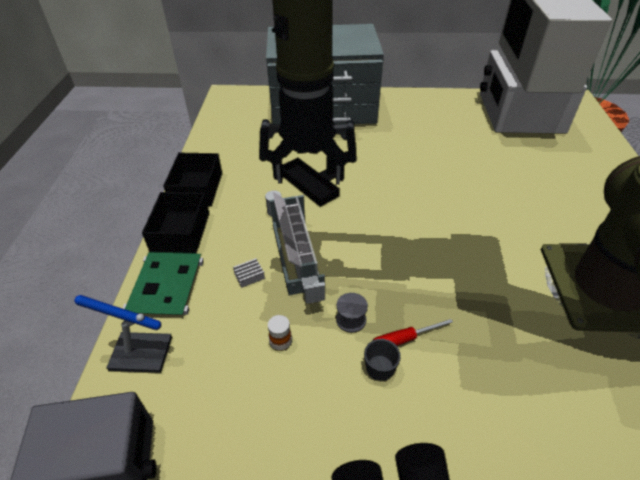

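Run:
```python
from h import *
a=cv2.imread('pics/scene0.png')[165:315,150:416]; cv2.imwrite('pics/c1.png',cv2.resize(a,None,fx=3,fy=3,interpolation=cv2.INTER_CUBIC))
b=cv2.imread('pics/side0.png')[150:320,230:360]; b=cv2.resize(b,None,fx=3.5,fy=3.5,interpolation=cv2.INTER_CUBIC)
w=cv2.imread('pics/wrist0.png'); w=cv2.resize(w,(345,259)); 
c=np.zeros((600,800,3),np.uint8); c[:595,:455]=b; c[:259,455:]=w; cv2.imwrite('pics/c2.png',c)
```

```text
(no output)
```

View pics/c1.png

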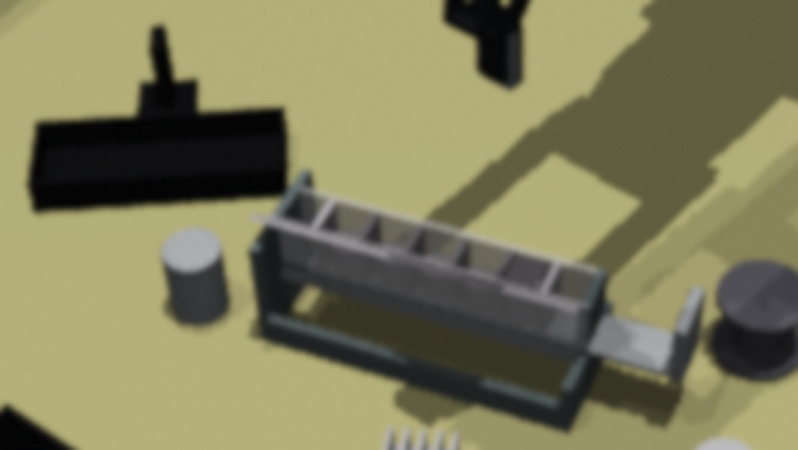

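View pics/c2.png

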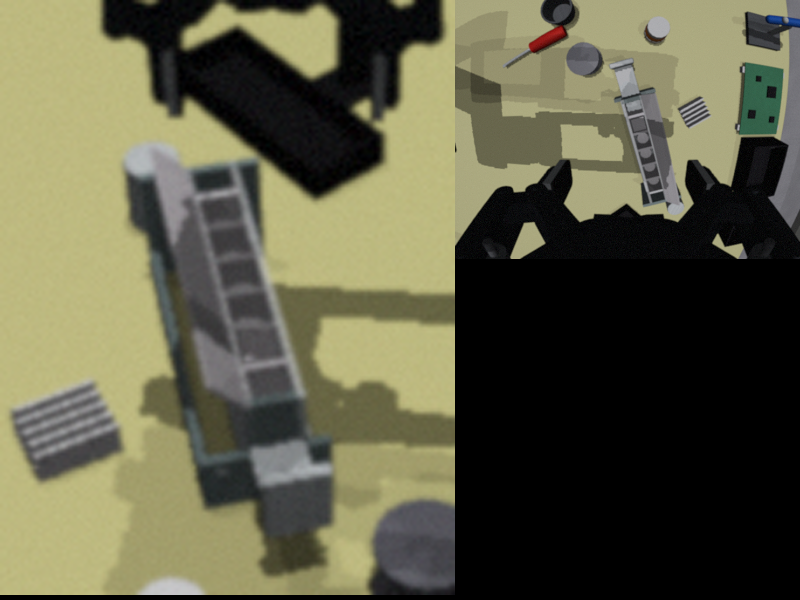

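Run:
```python
from h import *
w=cv2.imread('pics/wrist0.png'); a=np.rot90(w[105:395,265:465]).copy() # ccw: row=464-u, col=v-105
a=cv2.resize(a,None,fx=2.75,fy=2.75,interpolation=cv2.INTER_CUBIC); cv2.imwrite('pics/c3.png',a); print(a.shape)
s,d=ld('scene0.png'),ld('side0.png')
def tri(p,q):
    o1,r1=ray(s,*p);o2,r2=ray(d,*q);r1/=np.linalg.norm(r1);r2/=np.linalg.norm(r2)
    t=np.linalg.lstsq(np.c_[r1,-r2],o2-o1,rcond=None)[0]; a=o1+t[0]*r1;b=o2+t[1]*r2
    return (a+b)/2,np.linalg.norm(a-b)
S=lambda x,y:(150+x/3,165+y/3); D=lambda x,y:(230+x/3.5,150+y/3.5)
# tray box top corners in side, bottoms
for n,p in dict(a=(237,28),b=(383,135),c=(318,175)).items(): print('side tray',n,onz(d,*D(*p),.025))
for n,p in dict(l=(36,123),r=(285,110)).items(): print('scene tray back-top',n,onz(s,*S(*p),.025))
for p,z in (((33,210),0),((287,193),0)): print('scene tray front-bottom',onz(s,*S(*p),z))
print('fin top',onz(s,*S(158,30),.055))
print('row ends(y-70,y70) scene',onz(s,*S(325,210),.078),onz(s,*S(552,275),.078))
print('row ends side',onz(d,*D(215,195),.078),onz(d,*D(268,363),.078))
print('tab top scene',onz(s,*S(692,290),.084),'side',onz(d,*D(292,462),.084))
print('reel top',onz(s,*S(767,293),.046),onz(d,350,305,.046))
```

```text
(550, 798, 3)
side tray a [ 0.63122487 -0.37045998  0.025     ]
side tray b [ 0.52440243 -0.2526115   0.025     ]
side tray c [ 0.56582376 -0.21045258  0.025     ]
scene tray back-top l [ 0.63361871 -0.36957414  0.025     ]
scene tray back-top r [ 0.52769061 -0.2476383   0.025     ]
scene tray front-bottom [ 0.67571378 -0.33392872  0.        ]
scene tray front-bottom [ 0.56731074 -0.21367979  0.        ]
fin top [ 0.54185837 -0.34340405  0.055     ]
row ends(y-70,y70) scene [ 0.62037494 -0.12801872  0.078     ] [0.58382274 0.00761261 0.078     ]
row ends side [ 0.62250519 -0.12860741  0.078     ] [0.582333   0.00489009 0.078     ]
tab top scene [0.55172351 0.07920982 0.084     ] side [0.56546014 0.07668    0.084     ]
reel top [0.4970939  0.09812942 0.046     ] [0.50075402 0.0953318  0.046     ]
```

View pics/c3.png

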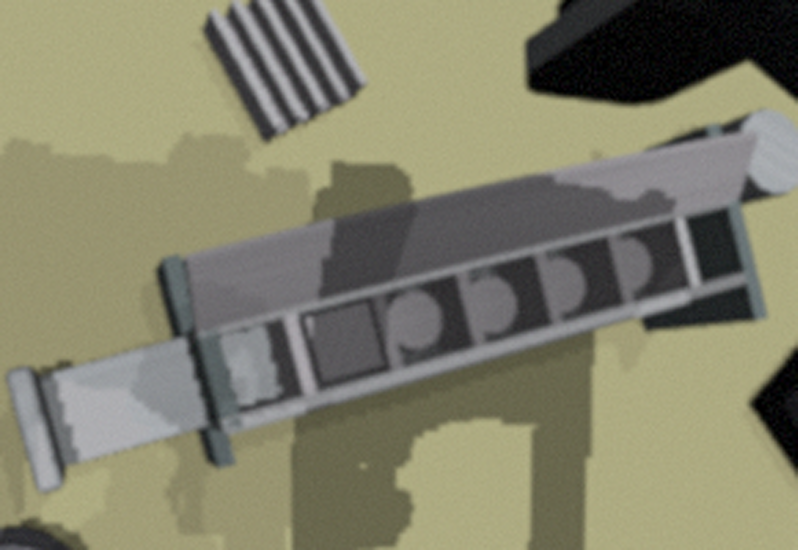

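```bash
cat >> h.py <<'E'
def fray(d,u,v):
    T=d['camera_from_world'];R=T[:3,:3];o=-R.T@T[:3,3];K=d['mtx']
    a=np.array([u-K[0,2],v-K[1,2]]);r=np.hypot(*a);th=r/K[0,0];n=a/max(r,1e-9)
    return o,R.T@np.array([n[0]*np.sin(th),-n[1]*np.sin(th),-np.cos(th)])
def fonz(d,u,v,z):
    o,r=fray(d,u,v); return o+r*(z-o[2])/r[2]
from scipy.spatial.transform import Rotation as Ro
def quat(th,flip=False): # tool x along frame +x (or -x), tool z down
    x=np.array([np.cos(th),np.sin(th),0])*(-1 if flip else 1);z=np.array([0,0,-1.]);
    return Ro.from_matrix(np.c_[x,np.cross(z,x),z]).as_quat()
E
python3 - <<'E'
from h import *
w=ld('wrist0.png');s,d=ld('scene0.png'),ld('side0.png')
W=lambda x,y:(464.5-y/2.75,105+x/2.75)
f=lambda p,z:fonz(w,*W(*p),z)[:2]
A=(f((678,220),.078)+f((698,296),.078))/2; B=(f((288,315),.078)+f((309,393),.078))/2
t=f((36,430),.084)
v=(B-A)/np.linalg.norm(B-A); x=np.array([v[1],-v[0]]); c=(A+B)/2
print('ends',A,B,np.linalg.norm(B-A),'c',c,'th',np.arctan2(x[1],x[0]),'tab',t, (t-c)@x,(t-c)@v)
c2=np.array([.6022,-.061]);x2=np.array([.962,.274])
for n,ps,pd,z in (('jar',(391,321),(279,324),.055),('reel',(404,263),(351,303),.046),('weight',(215,249),None,.05),('cup',(467,272),(382,352),.045),('heat',(289,315),(249,268),.022),('driver',(447,262),(402,337),.015)):
    for q,cam in((ps,s),(pd,d)):
        if q: p=onz(cam,*q,z)[:2]; e=p-c; print(n,p,'hop',e@x,e@v)
q=telemetry.get_obs()
for fl in(0,1):
    for P,th in (((.547,-.338,.022),.73),((.437,-.108,.022),.277),((.54,-.08,.022),.277),((.561,.083,.053),.277),((.528,.2,.053),.277)):
        j=ik(P,quat(th,fl)); print(fl,P,None if j is None else np.round(j,2))
E
```

```text
ends [ 0.61955627 -0.12863406] [0.58458779 0.00759231] 0.14064287877393417 c [ 0.60207203 -0.06052088] th 0.2512688352207349 tab [0.56277619 0.0842758 ] -0.002060607725674214 0.1500199815923866
jar [0.62484599 0.14788039] hop 0.07387427190830245 0.19619463609007548
jar [0.62014101 0.14558818] hop 0.06874711208682655 0.1951442161662943
reel [0.49947673 0.09622776] hop -0.06040066372910381 0.17733496410019664
reel [0.49898705 0.09092209] hop -0.06219414095913108 0.17231765567393587
weight [ 0.67232608 -0.18659742] hop 0.036701098946576076 -0.13958493943093073
cup [0.45257365 0.19274779] hop -0.08183280713914229 0.28248570468269035
cup [0.4490628  0.18619909] hop -0.08686163028915239 0.27701556228374125
heat [ 0.69201839 -0.00497453] hop 0.10093250221023713 0.0314384149493948
heat [ 0.69820037 -0.0045854 ] hop 0.10701710819871792 0.030278288093967626
driver [0.42540374 0.14433198] hop -0.12018729017141386 0.24234560785882983
driver [0.40955621 0.13738893] hop -0.13726344400382012 0.2395608051160671
0 (0.547, -0.338, 0.022) [-0.62  0.6   1.59 -0.    0.95  0.22]
0 (0.437, -0.108, 0.022) [-0.34  0.42  2.02 -0.    0.7   0.96]
0 (0.54, -0.08, 0.022) [-0.22  0.51  1.81 -0.    0.82  1.07]
0 (0.561, 0.083, 0.053) [ 0.07  0.48  1.74 -0.    0.92  1.37]
0 (0.528, 0.2, 0.053) [ 0.29  0.48  1.75 -0.    0.91  1.58]
1 (0.547, -0.338, 0.022) None
1 (0.437, -0.108, 0.022) [-0.34  0.42  2.02 -0.    0.7  -2.18]
1 (0.54, -0.08, 0.022) [-0.22  0.51  1.81 -0.    0.82 -2.07]
1 (0.561, 0.083, 0.053) [ 0.07  0.48  1.74 -0.    0.92 -1.78]
1 (0.528, 0.2, 0.053) [ 0.29  0.48  1.75 -0.    0.91 -1.56]
```

Run:
```python
from h import *
q=quat(.73); f=np.array([.545,-.340])
effector.move_gripper(.045,40)
manip.move_ptp([*f,.12],q)
manip.move_linear([*f,.022],.15)
effector.move_gripper(0.0,60)
o=telemetry.get_obs(); print(o['clock'],o['width'],o['tool_pos'],o['ft_force'])
snap('scene','s1.png');snap('side','d1.png')
b=cv2.imread('pics/scene0.png'); a=cv2.imread('pics/s1.png')[150:280,140:300]; e=cv2.imread('pics/d1.png')[80:240,230:390]
cv2.imwrite('pics/c4.png',np.hstack([cv2.resize(a,(400,325)),cv2.resize(e,(325,325))]))
```

```text
3.1833 0.009085689739678514 [ 0.54586335 -0.34069742  0.02333986] [0.67624257 0.34341403 5.71823962]
```

View pics/c4.png

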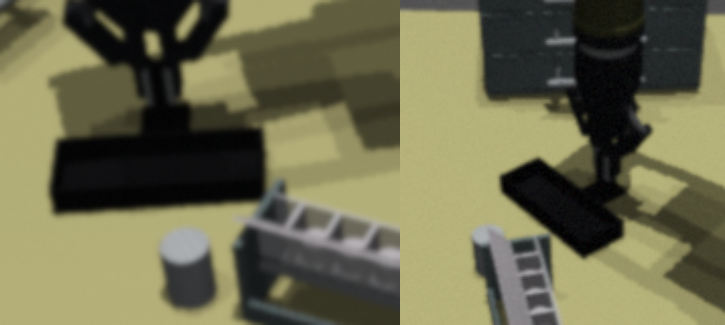

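```bash
cat >> h.py <<'E'
TH=.264; C=np.array([.6022,-.0608]); X=np.array([np.cos(TH),np.sin(TH)]); Y=np.array([-X[1],X[0]])
def hop(x,y,z): return [*(C+x*X+y*Y),z]
def inv(p): e=np.asarray(p[:2])-C; return np.array([e@X,e@Y])
E
python3 - <<'E'
from h import *
z=telemetry.get_obs()['tool_pos'][2]
manip.move_linear([.523,-.36,z],.15)
manip.move_linear(hop(-.167,0,z),.15,quat(TH))
print(inv(telemetry.get_obs()['tool_pos']))
snap('scene','s2.png')
r=manip.move_linear(hop(-.09,0,z),.1,threshold=12); print(r)
r=manip.move_linear(hop(-.058,0,z),.04,threshold=10)
o=telemetry.get_obs(); print(r,o['clock'],inv(o['tool_pos']),o['ft_force'],o['width'])
snap('scene','s3.png');snap('side','d3.png')
a=cv2.imread('pics/s2.png')[170:320,200:400]; b=cv2.imread('pics/s3.png')[170:320,200:400]; e=cv2.imread('pics/d3.png')[160:310,230:380]
cv2.imwrite('pics/c5.png',np.vstack([np.hstack([cv2.resize(a,(400,300)),cv2.resize(b,(400,300))]),cv2.resize(e,(800,300))[:, :]])[:600])
E
```

```text
[-0.16726037  0.00029488]
False
True 7.1667 [-0.06544637 -0.0002232 ] [-2.39327013 -1.02586828  4.7729408 ] 0.009269558547567766
```

View pics/c5.png

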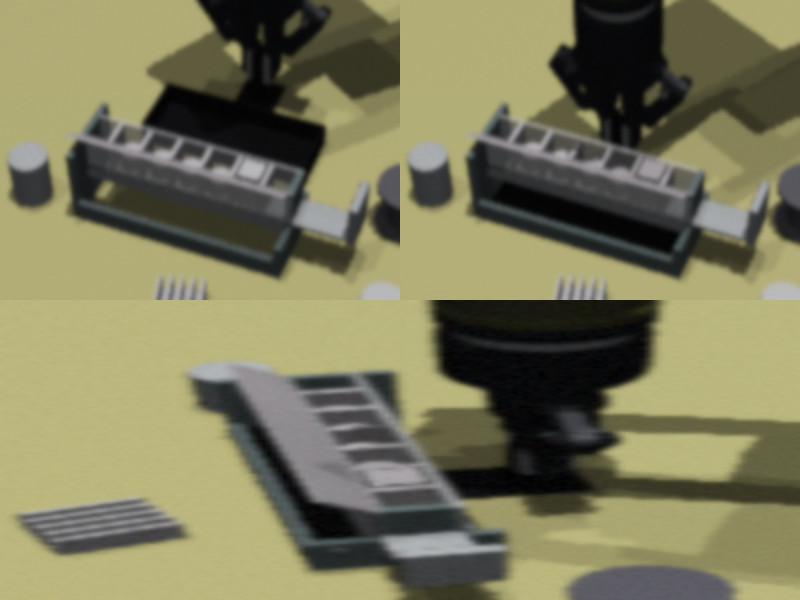

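Run:
```python
from h import *
p=telemetry.get_obs()['tool_pos']
effector.move_gripper(.04)
manip.move_linear([p[0],p[1],.14],.2)
manip.move_ptp(hop(0,.150,.14),quat(TH))
manip.move_linear(hop(0,.150,.054),.15)
effector.move_gripper(0,60)
o=telemetry.get_obs(); print(o['clock'],o['width'],inv(o['tool_pos']),o['ft_force'])
r=manip.move_linear(hop(0,.138,.054),.02,threshold=10)
o=telemetry.get_obs(); print(r,o['clock'],inv(o['tool_pos']),o['ft_force'],o['width'])
y0=inv(o['tool_pos'])[1]; np.save('y0.npy',y0)
r=manip.move_linear(hop(0,y0+.100,.054),.08,threshold=20); print(r)
r=manip.move_linear(hop(0,y0+.1215,.054),.03,threshold=20)
manip.pause(.3)
o=telemetry.get_obs(); print(r,o['clock'],inv(o['tool_pos']),o['ft_force'],o['width'])
snap('scene','s4.png');snap('side','d4.png')
b=cv2.imread('pics/s4.png')[190:320,210:400]; e=cv2.imread('pics/d4.png')[170:310,250:350]
cv2.imwrite('pics/c6.png',np.hstack([cv2.resize(b,(475,325)),cv2.resize(e,(325,455))[:325]]))
```

```text
10.2167 0.007028288794892582 [0.00087024 0.14977589] [-0.23870219 -0.92183007  6.49775755]
True 10.5083 [0.0008734  0.14964682] [-0.0259849   2.40551712  4.41754067] 0.006985540566484862
False
False 13.075 [2.15431251e-04 2.70774526e-01] [-1.66189539 -1.93848625 10.93851228] 0.007075491592341768
```

View pics/c6.png

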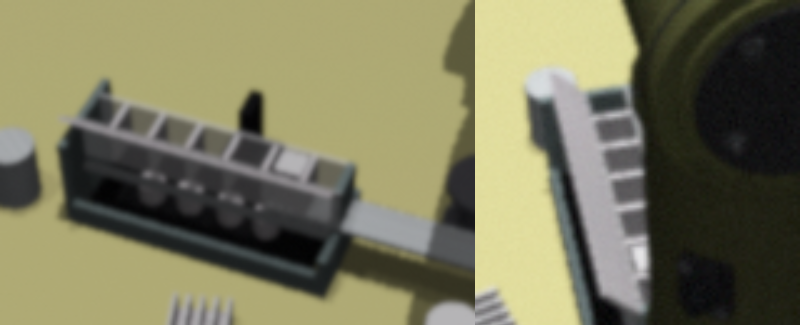

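Run:
```python
from h import *
s=ld('s4.png')
for z in(.012,.053):
    print(z,[tuple(((np.array(proj(s,hop(0,y,z)))-[210,190])*2.5).round().astype(int)) for y in(-.056,-.028,0,.028)])
y0=float(np.load('y0.npy'))
manip.move_linear(hop(0,y0+.006,.054),.09)
r=manip.move_linear(hop(0,y0-.012,.054),.03,threshold=14)
o=telemetry.get_obs(); print(r,o['clock'],inv(o['tool_pos'])[1]-y0,o['ft_force'],o['width'])
manip.pause(.3)
effector.move_gripper(.04)
manip.move_linear(hop(0,y0,.14),.2)
snap('scene','s5.png')
manip.move_ptp(hop(-.0654,0,.14),quat(TH))
b=cv2.imread('pics/s5.png')[190:320,210:400]
cv2.imwrite('pics/c7.png',cv2.resize(b,(760,520)))
```

```text
0.012 [(np.int64(145), np.int64(182)), (np.int64(180), np.int64(193)), (np.int64(216), np.int64(203)), (np.int64(252), np.int64(214))]
0.053 [(np.int64(141), np.int64(143)), (np.int64(177), np.int64(153)), (np.int64(214), np.int64(164)), (np.int64(251), np.int64(175))]
True 15.0 3.823238129546658e-05 [-0.70217037  3.03142406  2.79350923] 0.006855695563813784
```

View pics/c7.png

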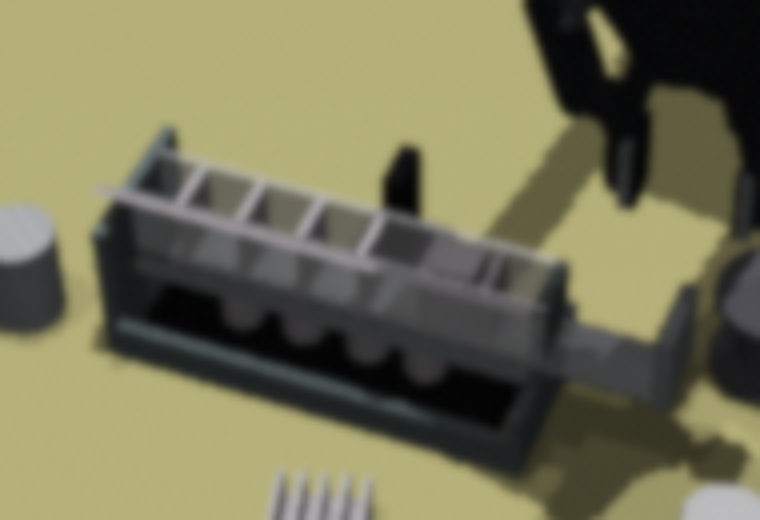

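c7 shows the gate shut (tab at ~(675,345)), the four spacers below it in the tray (y≈310–375), and the separator still in its cell at (450,255). Next I draw the tray out.

Run:
```python
from h import *
manip.move_linear(hop(-.0654,0,.0235),.15)
effector.move_gripper(0,60)
o=telemetry.get_obs(); print(o['clock'],o['width'])
r=manip.move_linear(hop(-.167,0,.0235),.05,threshold=25)
o=telemetry.get_obs(); print(r,o['clock'],inv(o['tool_pos']),o['width'])
effector.move_gripper(.04)
manip.move_linear(hop(-.167,0,.14),.2)
manip.move_ptp(hop(-.167,-.12,.2),quat(TH)); manip.pause(.3)
snap('scene','s6.png');snap('side','d6.png');print(telemetry.get_obs()['clock'])
a=cv2.imread('pics/s6.png')[130:320,200:420]; e=cv2.imread('pics/d6.png')[150:350,230:420]
cv2.imwrite('pics/c8.png',np.hstack([cv2.resize(a,(440,380)),cv2.resize(e,(360,380))]))
```

```text
18.3333 0.009123457596358285
False 20.5167 [-0.1642697 -0.0018812] 0.009252871509112127
22.65
```

View pics/c8.png

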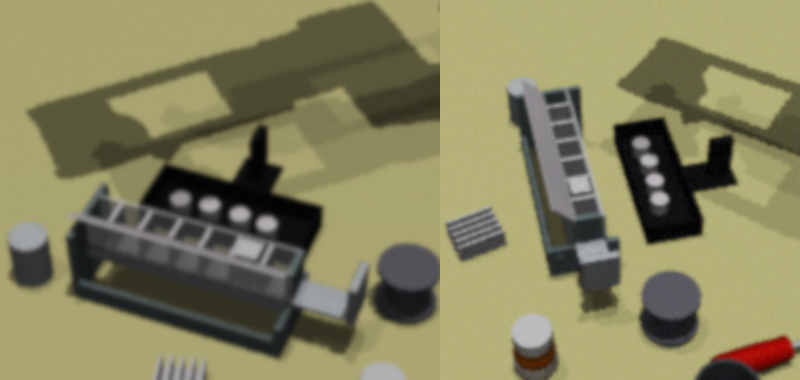

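c8 shows the tray clear and flat in front of the hopper. All four spacers are in it (left view, (180,198) to (266,223)), the separator is in its cell at (248,245), and the gate is shut.

```bash
python3 -c "
from h import *
print(manip.sign_off())"
```

```text
the job is handed in; nothing more can be done
None
```

I handed the job in at about 23 s on the robot's clock: all four spacers are in the tray, clear of the hopper and flat on the bench, with the separator still in its cell, the gate shut and the other things not visibly moved; no verdict came back.

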